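Index the swivel packing stand towards the chocolates

TASK

Turn the sloping packing stand by exactly one hole, so that its black knob moves towards the side where the tray of chocolates stands. Pull the knob's sprung pin out of its hole, swing the holder round, let the pin drop fully home in the next hole and let go, without shifting anything else on the table.

Things in the scene. Friction and masses are not known exactly. Their poses are not given: they have to be found in the camera images.
- stand: Fixed packing stand: grey foot 240 x 200 mm, column, round aluminium index plate (330 mm diameter) sloping 30 deg. Origin on the table under the pivot; z vertical, x horizontal and uphill (plate lowest on the -x side, towards the robot), y left. Five 12 mm holes in the plate, 140 mm from the pivot, 30 deg apart: one straight downhill (the pin starts there), two on each side.
- pivot (a point): Centre of the plate's upper face, on the pivot axis, 125 mm above the table. z = pivot axis, square to the plate, upwards, 30 deg from vertical and leaning to the stand's -x; -x = towards the knob; turns with the holder. The holder is a steel disc, 224 mm diameter, top 14 mm above the plate, with a 34 mm wide ear that carries the pin 140 mm from the pivot.
- knob (a point): Centre of the round black knob to grip, 26 mm diameter, 33 mm tall (its top 6 mm is a 29 mm rim). z = pin axis, parallel to the pivot axis; the pin is pulled along +z. With the pin home this point is 61 mm above the plate, 140 mm from the pivot axis. A 22 mm guide bush on the ear, fixed to the holder, stands 14 to 32 mm above the plate under the knob. Turns with the holder.
- holder (a joint): Turning of the holder, rad: 0 = knob straight downhill, positive = knob to the stand's left (+y), negative = right. Holes at -1.047, -0.524, 0, 0.524, 1.047; end stops at -1.12, 1.12. Stays where left by friction (about 2 N at the knob). Cannot turn while the pin is in a hole (play 0.01 rad).
- pin (a joint): How far the pin is pulled out, m: 0 = fully home in a hole, stop at 0.022. It is clear of the hole above 0.012; released between holes its round nose rides on the plate at 0.012 and drops into a hole when it meets one. Spring force 4 N at home, 8 N pulled right out.
- tray_center (a point): Centre of the steel tray full of nut chocolates, 170 x 210 x 22 mm (chocolates to 28 mm), half-way up the tray; it stands left or right of the stand and tells the direction to turn. Loose, leave alone.
- boxes_center (a point): Centre of a stack of three closed black gift boxes, 157 x 195 x 90 mm in all, on the other side of the stand from the tray. Loose, leave alone.
- jar_center (a point): Centre of a lidded amber glass jar, 76 mm diameter, 110 mm tall, standing on the far part of the table. Loose, leave alone.
- spatula_grip (a point): Handle of a 240 mm spatula lying flat on the table near the robot. Loose, leave alone.
- gift_box (a point): Centre of the open, partly filled black gift box 120 (radial) x 150 x 30 mm fixed on the holder; it turns with it. Its rim is 44 mm above the plate, its near wall 48 mm from the pivot axis on the knob's side.

How it is judged:
By the outcome, as a careful person would: the job done as asked, in the order asked, and still so for the second after the job is handed in, with the robot touching nothing.
It also fails if it takes over 32 s, if anything falls off the work surface, if the arm or the gripper's body presses on something with over 40 N, if the wrist force passes 120 N, or if a joint passes its speed limit or range.

ROBOT

A 7-joint arm with a two-finger parallel gripper is mounted at the origin on the work surface. World frame = base frame: x ahead of the robot, y to its left, z up, the work surface at z = 0. Lengths are in m, angles in rad, forces in N, time in s.
With the tool pointing down it reaches from about 0.425 to 0.925 m from the base axis. Payload 6.8 kg.
Tool frame: the origin (TCP) lies on the mounting face of the last link; the fingertips stand 173 mm ahead of it and the grasp point (between the pads) lies 155 mm ahead of it (grip_point_offset is the distance from the TCP to the grasp point, in m); x points along the fingers, z is the direction in which the jaws open and shut, and the axes are right-handed (so a half turn about x gives the same grasp; the last joint's range is limited). The gripper opens to 85 mm and grips with 20 to 120 N. Pads are 22 mm wide; open, the fingers measure 114 mm over their backs; the gripper's body (76 mm by 85 mm) begins 54 mm behind the grasp point. The pads swing forward as they close: fully open they stand 13 mm farther back than shut.
Start: joints at [1.011, 0.477, 0.022, 1.555, -0.011, 1.109, -0.083], TCP at [0.295, -0.607, 0.405] pointing down, gripper open.
Joint ranges: [-2.96, 2.96], [-0.34, 2.1], [-1.41, 1.46], [0.24, 2.44], [-1.37, 4.51], [0.17, 1.92], [-2.96, 2.96]. Speed limits (rad/s): [2.39, 2.39, 3.14, 3.14, 3.14, 3.14, 3.14].

INTERFACE

Orientations are given as a rotation vector (axis times angle).
In Python, from bench import * gives the robot as it stands. The module is installed in compiled form; this text tells all that it offers.
- The arm moves only by the tool servo_tool, never from a script. Its argument "motion" is a list of rows, each a list of 5 numbers: the shift along the tool's x, y, z in m, then the turn about the tool's x in degrees, then the gripper command: -1 is fully open, 1 is shut, values between are in proportion. In form: [[dx, dy, dz, turn, fingers], ...]. A call has 1 to 8 rows; each row is the pose to reach, as a shift and turn from the pose measured when the call began, along the tool's axes at that moment; what a row does not reach only later rows make up. A row lasts 1/10 s, in which the tool goes at most 50 mm and 8.59 degrees, less where a joint would pass 70% of its speed; a pose out of reach is approached as far as the arm can. A call with a gripper value outside its range is refused whole. The fingers move at their own pace and stop on an object; "force" is the grip in N (left out, the last holds). Time passes only in rows, so rows that repeat a pose let the fingers close. It gives the time, the measured TCP pose, the force and the opening at its end, in the units of the state.
- get_obs(): the state, without advancing time (a new reading comes with each control period).
- grab_frame(name): name is "side" or "top"; returns the picture (420x560x3 uint8, red, green, blue); there is no depth.
- camera_params(name): a dict with "mtx" (3x3 intrinsics, pixels), "world_to_cam" (4x4, takes a point from world to camera coordinates). Camera axes: x right, y down, z forward; pixel columns grow to the right and rows downward; lengths in m; the calibration is good to about 2 mm. A picture is of the moment at which its call begins. camera_params takes no time and is no camera call.
- hand_in(): hands the job in, once; it reports no verdict.
The state is a dict: "clock": time; "joints": joint angles; "qvel": joint speeds; "tau": joint torques, N m; "tcp_pos": TCP position; "orientation": TCP orientation; "contact_force": force on the tool from outside, world axes, zero at the start; "moment": the same for the moment, N m; "grip_width": finger opening in m.
Only numpy, scipy, OpenCV 4.12 (cv2) and the standard library are available. Lean on these libraries where they do the work, as an engineer would, in place of code of your own. Each camera call takes 0.05 s, during which the arm holds its last target. There are 200 camera calls.

## Working session

There is one attempt and no reset: what is moved stays moved. The work goes in short steps, Python scripts to look and compute and a tool call to move; the robot and the scene stay as the last step left them, time stands still between calls to the robot, and variables do not carry over. Pictures are saved under pics/ and viewed, about 8 in all and at most 12, crops included, and the job is handed in when it is done.

Besides the shell and the picture viewer there is one more tool, called after "Emit:" as name([rows], argument=value, ...), one row to a line, values as JSON. servo_tool: Moves the arm, as the interface text tells. Its arguments: {"type":"object","properties":{"motion":{"type":"array","items":{"type":"array","items":{"type":"number"}}},"force":{"type":"number"}},"required":["motion"]}

```bash
mkdir -p pics; python3 - <<'E'
from bench import *
import cv2,numpy as np
o=get_obs();print({k:np.round(v,3) for k,v in o.items()})
for n in("side","top"):
    cv2.imwrite(f"pics/{n}0.png",grab_frame(n)[:,:,::-1]);p=camera_params(n);print(n,np.round(p["mtx"],1).tolist(),np.round(p["world_to_cam"],3).tolist())
E
```

```text
{'clock': np.float64(0.0), 'joints': array([ 1.011,  0.478,  0.022,  1.556, -0.012,  1.109, -0.083]), 'qvel': array([-0.001, -0.   ,  0.001,  0.001,  0.001, -0.001,  0.001]), 'tau': array([ 1.0000e-03, -5.9645e+01,  1.6080e+00, -2.8120e+01,  1.2000e-02,
        9.0000e-03, -0.0000e+00]), 'tcp_pos': array([ 0.295, -0.607,  0.404]), 'orientation': array([ 0.871,  1.391, -0.87 ]), 'contact_force': array([0.082, 0.834, 0.141]), 'moment': array([-0.02 , -0.021,  0.004]), 'grip_width': np.float64(0.085)}
side [[437.4, 0.0, 273.4], [0.0, 437.4, 207.8], [0.0, 0.0, 1.0]] [[-0.859, -0.512, -0.002, 0.424], [-0.382, 0.644, -0.663, 0.272], [0.341, -0.569, -0.749, 1.005], [0.0, 0.0, 0.0, 1.0]]
top [[491.1, 0.0, 287.3], [0.0, 491.1, 220.0], [0.0, 0.0, 1.0]] [[-0.018, -1.0, -0.012, 0.014], [-0.993, 0.019, -0.121, 0.483], [0.121, 0.01, -0.993, 1.327], [0.0, 0.0, 0.0, 1.0]]
```

View pics/side0.png

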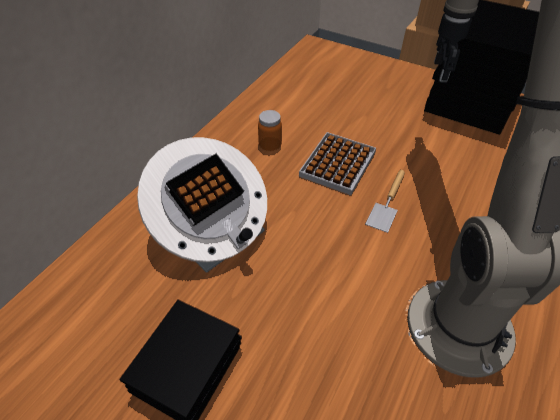

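View pics/top0.png

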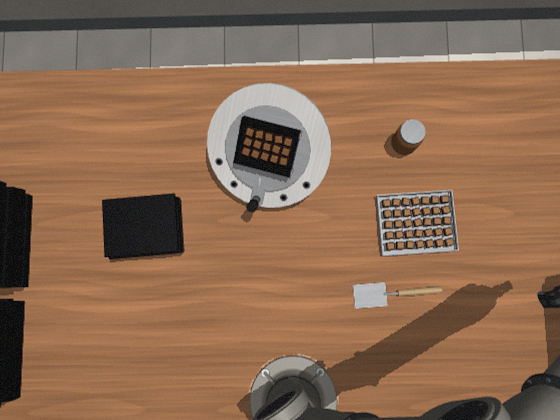

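The top view shows the tray at right (417,222), which is world −y, with the boxes at left (143,226). The plate is at (269,145) and the knob at about (253,203). In the side view the knob is at (245,235) and the four free holes are visible. Next I triangulate the holes and knob.

```bash
cat > h.py <<'E'
import cv2,numpy as np
from bench import *
P={n:(lambda p:p["mtx"]@p["world_to_cam"][:3])({k:np.array(v) for k,v in camera_params(n).items()}) for n in("side","top")}
def tri(s,t):
    X=cv2.triangulatePoints(P["side"],P["top"],np.float64(s).reshape(2,1),np.float64(t).reshape(2,1)).ravel();return X[:3]/X[3]
def proj(n,X):
    a=P[n]@np.append(X,1);return a[:2]/a[2]
def dark(img,c,r=8,th=60):
    x,y=map(int,c);w=img[y-r:y+r+1,x-r:x+r+1].astype(float).max(2);wt=(np.clip(th*2-w,0,None))*(w<th)
    n,l,st,cen=cv2.connectedComponentsWithStats((w<th).astype(np.uint8))
    k=1+np.argmin(np.hypot(*(cen[1:]-r).T));return cen[k]+[x-r,y-r],st[k,4]
E
python3 - <<'E'
from h import *
S=cv2.imread("pics/side0.png");T=cv2.imread("pics/top0.png")
s=[(258,195),(255,221),(212,251),(182,245),(245,235)];t=[(307,185),(284,197),(234,184),(219,161),(253,203)]
X=[]
for a,b in zip(s,t):
    (a,na),(b,nb)=dark(S,a,10 if a[0]==245 else 6),dark(T,b,12 if b[0]==253 else 6)
    x=tri(a,b);X.append(x);print(a.round(1),na,b.round(1),nb,x.round(4),(proj("top",x)-b).round(2))
H=np.array(X[:4]);ang=np.array([-60,-30,30,60])*np.pi/180
# linear fit: hole = c + .14*cos*u + .14*sin*v
A=np.c_[np.ones(4),.14*np.cos(ang),.14*np.sin(ang)]
c,u,v=np.linalg.lstsq(A,H,rcond=None)[0]
print("c",c,"u",u,np.linalg.norm(u),"v",v,np.linalg.norm(v))
print("yaw v",np.degrees(np.arctan2(v[0],-v[1])), "yaw u",np.degrees(np.arctan2(-u[1],-u[0])))
for n,a in(("side",S[215:255,215:275]),("top",T[170:225,225:315])):cv2.imwrite(f"pics/c{n}.png",cv2.resize(a,None,fx=6,fy=6))
a=np.hstack([cv2.resize(S[205:260,225:275],(400,440)),cv2.resize(T[175:225,230:280],(400,440))]);cv2.imwrite("pics/c.png",a)
E
```

```text
[257.7 194.2] 18 [305.9 184.6] 17 [ 0.5692 -0.0465  0.0916] [-0.01 -0.02]
[254.4 220. ] 19 [283.3 197.3] 15 [0.5413 0.0147 0.0649] [-0.08 -0.18]
[211.5 250.1] 24 [233.5 183.9] 15 [0.5804 0.1494 0.0652] [-0.01 -0.02]
[182.  244.6] 25 [218.8 161.4] 16 [0.6377 0.1857 0.0901] [-0.04 -0.07]
[244.2 235.6] 149 [252.2 205.1] 113 [0.5158 0.0961 0.1059] [-0.19 -0.41]
c [0.66168508 0.0526129  0.12606591] u [-0.83180828  0.24246132 -0.50344039] 1.00207022901067 v [ 0.28156297  0.95849094 -0.00412312] 0.9989992893026047
yaw v 163.6295046602561 yaw u -16.25071843491331
```

View pics/c.png

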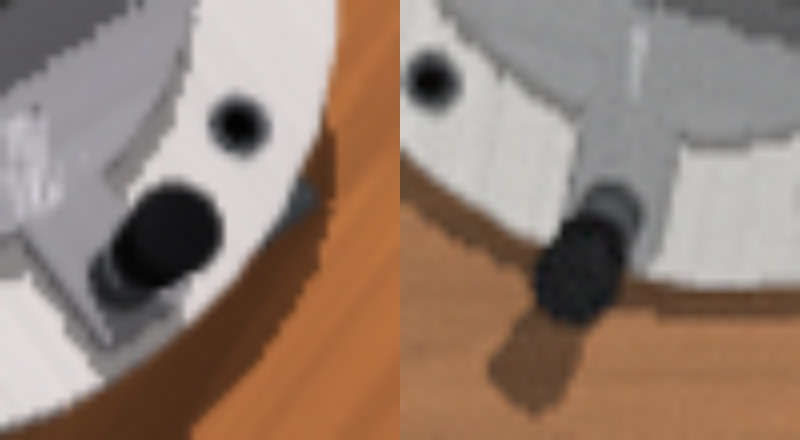

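The four holes fit the 140 mm pattern with scale 1.00 on both axes. That puts the pivot at (0.662, 0.053, 0.126) and the stand yaw at about −16.3°, and the knob agrees to 2 mm. The crop shows the knob clear of everything else. Only vertical-tool moves are available, so I'll set the jaws along the stand's y axis and translate along the arc.

```bash
cat >> h.py <<'E'
from scipy.spatial.transform import Rotation as Ro
yaw=np.radians(-16.3);xs=np.array([np.cos(yaw),np.sin(yaw),0]);v=np.array([-np.sin(yaw),np.cos(yaw),0]);zz=np.array([0,0,1.])
n=-.5*xs+.866*zz;u=-.866*xs-.5*zz;c=np.array([.6617,.0526,.1255])
def knob(a,lift=0):return c+.14*(np.cos(a)*u+np.sin(a)*v)+(.061+lift)*n
def st():
    o=get_obs();R=Ro.from_rotvec(o["orientation"]).as_matrix();return o,R,np.array(o["tcp_pos"])
E
python3 - <<'E'
from h import *
o,R,p=st();print(R.round(3),knob(0).round(4))
w=R.T@v;print("turn",np.degrees(np.arctan2(-w[1],w[2])), "v in tool",w)
for z in(.405,):
    t=knob(0)+[0,0,.155];t[2]=z;print("shift",(R.T@(t-p)).round(4))
E
```

```text
[[-0.001  0.9    0.437]
 [ 0.001  0.437 -0.9  ]
 [-1.    -0.    -0.002]] [0.5161 0.0952 0.1083]
turn -137.81547056552992 v in tool [ 0.00116459  0.67152008 -0.74098544]
shift [-3.000e-04  5.058e-01 -5.351e-01]
```

Emit:
servo_tool([
  [0,0.035,-0.036,6,-1],
  [0,0.07,-0.072,12,-1],
  [0,0.1,-0.108,18,-1],
  [0,0.14,-0.146,24,-1],
  [0,0.17,-0.18,30,-1],
  [0,0.205,-0.216,36,-1],
  [0,0.24,-0.252,42.2,-1],
  [0,0.27,-0.286,42.2,-1],
], force=40)

```text
clock: 0.9
tcp_pos: [0.413, -0.2295, 0.4042]
orientation: [1.418, 1.061, -1.418]
contact_force: [0.6, -0.1, -0.3]
grip_width: 0.0852
```

```bash
cat > go.py <<'E'
from h import *
import sys
a,l,dz=map(float,sys.argv[1:4]);o,R,p=st();w=R.T@v
t=knob(np.radians(a),l/1e3)+[0,0,.155+dz]
print(o["clock"],"j",o["joints"].round(2),"shift",(R.T@(t-p)).round(4),"turn",np.degrees(np.arctan2(w[1],-w[2])).round(2),"F",o["contact_force"].round(1),"w",o["grip_width"])
print("n",(R.T@n).round(3),"-v",(R.T@-v).round(3),"p",p.round(4),"down",R[:,0].round(3))
E
python3 go.py 0 0 0.142
```

```text
0.9 j [ 0.42  0.15 -0.05  2.02  0.01  0.98 -1.49] shift [-0.0007  0.007  -0.3405] turn -0.14 F [ 0.6 -0.1 -0.3] w 0.08521842499321958
n [-0.865 -0.501  0.   ] -v [-0.001  0.002  1.   ] p [ 0.413  -0.2295  0.4042] down [-0.001  0.002 -1.   ]
```

Emit:
servo_tool([
  [0,0.001,-0.045,0,-1],
  [0,0.002,-0.09,0,-1],
  [0,0.003,-0.138,0,-1],
  [0,0.004,-0.186,0,-1],
  [0,0.005,-0.234,0,-1],
  [0,0.006,-0.28,0,-1],
  [0,0.007,-0.32,0,-1],
  [0,0.007,-0.3405,0,-1],
])

```text
clock: 1.7
tcp_pos: [0.5163, 0.0992, 0.4044]
orientation: [1.416, 1.065, -1.414]
contact_force: [0.5, -0.5, 0.1]
grip_width: 0.0853
```

```bash
python3 go.py 0 0 0.05;python3 go.py 0 0 0
```

```text
1.7 j [-0.05  0.25 -0.3   1.89  0.08  1.01 -2.24] shift [0.0911 0.001  0.0041] turn 0.12 F [ 0.5 -0.5  0.1] w 0.08527275885652345
n [-0.865 -0.501 -0.003] -v [-0.003 -0.002  1.   ] p [0.5163 0.0992 0.4044] down [-0.001  0.003 -1.   ]
1.7 j [-0.05  0.25 -0.3   1.89  0.08  1.01 -2.24] shift [0.1411 0.0011 0.0043] turn 0.12 F [ 0.5 -0.5  0.1] w 0.08527275885652345
n [-0.865 -0.501 -0.003] -v [-0.003 -0.002  1.   ] p [0.5163 0.0992 0.4044] down [-0.001  0.003 -1.   ]
```

Emit:
servo_tool([
  [0.04,0.001,0.002,0,-1],
  [0.08,0.001,0.004,0,-1],
  [0.11,0.001,0.004,0,-1],
  [0.13,0.001,0.004,0,-1],
  [0.14,0.001,0.004,0,-1],
  [0.14,0.001,0.004,0,-1],
])

```text
clock: 2.3
tcp_pos: [0.5155, 0.0954, 0.2632]
orientation: [1.414, 1.067, -1.416]
contact_force: [-0.7, -0.3, 1.0]
grip_width: 0.0855
```

```bash
python3 go.py 0 0 0; python3 -c "
from h import *
S=grab_frame('side');T=grab_frame('top')
cv2.imwrite('pics/g.png',np.hstack([cv2.resize(S[180:270,190:290],(400,360)),cv2.resize(T[150:240,210:310],(400,360))])[:,:,::-1])"
```

```text
2.3 j [-0.08  0.43 -0.27  2.02  0.17  0.71 -2.31] shift [-0.0001  0.0006  0.    ] turn 0.13 F [-0.7 -0.3  1. ] w 0.0854936884992436
n [-0.864 -0.504 -0.002] -v [-0.001 -0.002  1.   ] p [0.5155 0.0954 0.2632] down [-0.004  0.003 -1.   ]
```

View pics/g.png

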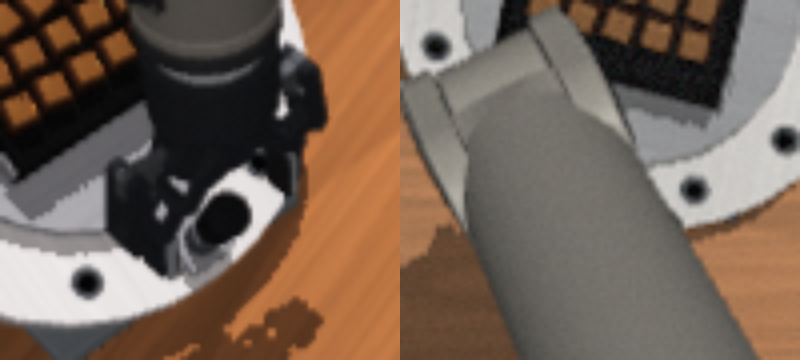

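The knob sits between the open fingers, at about (220,215) in the left crop, and the gripper body is clear. Closing now.

Emit:
servo_tool([
  [0,0,0,0,1],
  [0,0,0,0,1],
  [0,0,0,0,1],
  [0,0,0,0,1],
  [0,0,0,0,1],
  [0,0,0,0,1],
  [0,0,0,0,1],
  [0,0,0,0,1],
], force=45)

```text
clock: 3.2
tcp_pos: [0.5165, 0.0956, 0.2658]
orientation: [1.417, 1.064, -1.413]
contact_force: [-1.5, -0.1, 5.0]
grip_width: 0.0265
```

```bash
python3 go.py 0 0 0; python3 go.py 0 17 0
```

```text
3.2 j [-0.08  0.43 -0.27  2.02  0.16  0.71 -2.31] shift [ 0.0024 -0.0003  0.0006] turn 0.11 F [-1.5 -0.1  5. ] w 0.0265091960515146
n [-0.866 -0.5   -0.004] -v [-0.003 -0.002  1.   ] p [0.5165 0.0956 0.2658] down [ 0.001  0.003 -1.   ]
3.2 j [-0.08  0.43 -0.27  2.02  0.16  0.71 -2.31] shift [-0.0123 -0.0088  0.0005] turn 0.11 F [-1.5 -0.1  5. ] w 0.0265091960515146
n [-0.866 -0.5   -0.004] -v [-0.003 -0.002  1.   ] p [0.5165 0.0956 0.2658] down [ 0.001  0.003 -1.   ]
```

Emit:
servo_tool([
  [-0.003,-0.002,0,0,1],
  [-0.007,-0.004,0,0,1],
  [-0.011,-0.0063,0,0,1],
  [-0.0147,-0.0085,0,0,1],
  [-0.0147,-0.0085,0,0,1],
  [-0.0147,-0.0085,0,0,1],
])

```text
clock: 3.8
tcp_pos: [0.5084, 0.0979, 0.2805]
orientation: [1.417, 1.064, -1.412]
contact_force: [3.2, -0.4, -7.8]
grip_width: 0.0266
```

```bash
python3 go.py 0 17 0; python3 -c "
from h import *
S=grab_frame('side')
cv2.imwrite('pics/p.png',cv2.resize(S[180:270,190:290],(600,540))[:,:,::-1])
o,R,p=st();k=knob(0)
for a in(-5,-10,-15,-20,-25,-30):print(a,(R.T@(knob(np.radians(a))-k)).round(4))"
```

```text
3.8 j [-0.08  0.4  -0.28  2.02  0.15  0.74 -2.31] shift [ 0.0024 -0.0004  0.0005] turn 0.11 F [ 3.2 -0.4 -7.8] w 0.026643025196241902
n [-0.866 -0.5   -0.004] -v [-0.004 -0.002  1.   ] p [0.5084 0.0979 0.2805] down [ 0.001  0.003 -1.   ]
-5 [-0.0003  0.0004  0.0122]
-10 [-0.0012  0.0018  0.0243]
-15 [-0.0025  0.0041  0.0362]
-20 [-0.0044  0.0072  0.0479]
-25 [-0.0068  0.0113  0.0592]
-30 [-0.0096  0.0161  0.07  ]
```

View pics/p.png

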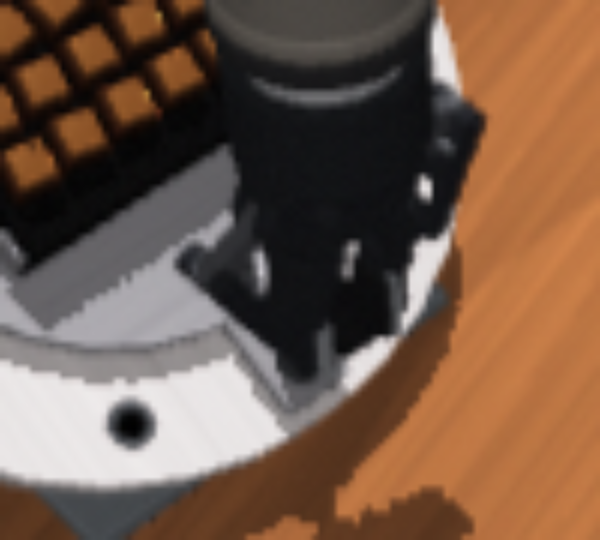

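The fingers hold the raised knob. The force of about 8 N along −n matches the spring at 17 mm. Swinging half way first.

Emit:
servo_tool([
  [-0.0003,0.0004,0.0061,0,1],
  [-0.0003,0.0004,0.0122,0,1],
  [-0.0008,0.0011,0.0183,0,1],
  [-0.0012,0.0018,0.0243,0,1],
  [-0.0018,0.003,0.0303,0,1],
  [-0.0025,0.0041,0.0362,0,1],
  [-0.0025,0.0041,0.0362,0,1],
])

```text
clock: 4.55
tcp_pos: [0.5018, 0.0608, 0.2825]
orientation: [1.417, 1.064, -1.415]
contact_force: [1.8, -1.4, -8.4]
grip_width: 0.0271
```

```bash
python3 go.py -15 17 0; python3 -c "
from h import *
o,R,p=st();k=knob(np.radians(-15))
for a in(-18,-21,-24,-27,-30):print(a,(R.T@(knob(np.radians(a))-k)).round(4))"
```

```text
4.55 j [-0.02  0.38 -0.27  2.05  0.14  0.73 -2.23] shift [ 0.0021 -0.0003 -0.0008] turn 0.03 F [ 1.8 -1.4 -8.4] w 0.027140018301020044
n [-0.865 -0.501 -0.002] -v [-0.002 -0.     1.   ] p [0.5018 0.0608 0.2825] down [-0.001  0.002 -1.   ]
-18 [-0.0011  0.0018  0.007 ]
-21 [-0.0023  0.0039  0.0139]
-24 [-0.0037  0.0063  0.0207]
-27 [-0.0053  0.0091  0.0273]
-30 [-0.0071  0.0121  0.0338]
```

Emit:
servo_tool([
  [-0.0011,0.0018,0.006,0,1],
  [-0.0023,0.0039,0.013,0,1],
  [-0.0037,0.0063,0.0195,0,1],
  [-0.0053,0.009,0.026,0,1],
  [-0.007,0.012,0.0327,0,1],
  [-0.007,0.012,0.0327,0,1],
  [-0.007,0.012,0.0327,0,1],
])

```text
clock: 5.25
tcp_pos: [0.5051, 0.025, 0.2901]
orientation: [1.419, 1.061, -1.414]
contact_force: [5.6, -1.0, -5.3]
grip_width: 0.027
```

```bash
python3 go.py -30 17 0; python3 -c "
from h import *
S=grab_frame('side')
cv2.imwrite('pics/q.png',cv2.resize(S[150:270,170:290],(600,600))[:,:,::-1])"
```

```text
5.25 j [ 0.04  0.36 -0.26  2.05  0.13  0.74 -2.15] shift [ 0.0026 -0.0014 -0.0004] turn -0.05 F [ 5.6 -1.  -5.3] w 0.02700949762856291
n [-0.867 -0.499 -0.001] -v [-0.002  0.001  1.   ] p [0.5051 0.025  0.2901] down [ 0.002  0.002 -1.   ]
```

View pics/q.png

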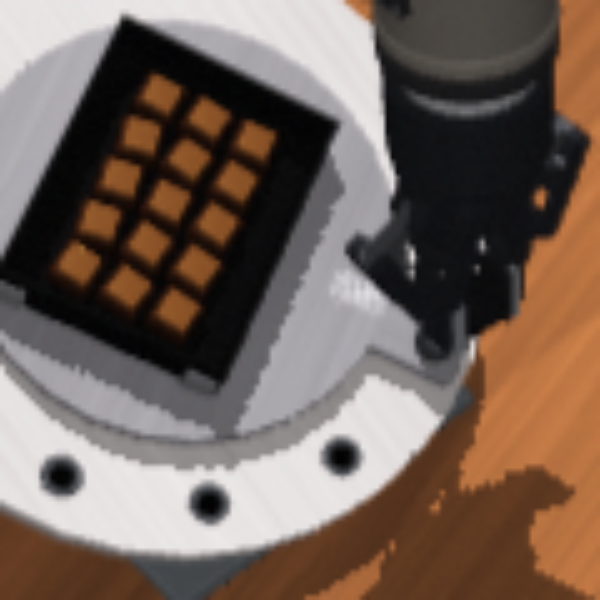

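Three free holes now show to the left of the ear, so it sits at the next hole within about 1 mm. I'll lower along the pin axis with a 1 mm correction.

Emit:
servo_tool([
  [0,-0.001,-0.001,0,1],
  [0.003,0.0007,-0.001,0,1],
  [0.006,0.0025,-0.001,0,1],
  [0.009,0.0042,-0.001,0,1],
  [0.012,0.006,-0.001,0,1],
  [0.015,0.0076,-0.001,0,1],
  [0.015,0.0076,-0.001,0,1],
  [0.015,0.0076,-0.001,0,1],
])

```text
clock: 6.1
tcp_pos: [0.5124, 0.0248, 0.2758]
orientation: [1.418, 1.062, -1.414]
contact_force: [-1.9, 0.4, 7.4]
grip_width: 0.027
```

```bash
python3 go.py -30 0 0
```

```text
6.1 j [ 0.04  0.4  -0.26  2.04  0.14  0.72 -2.16] shift [ 0.0031 -0.      0.0015] turn -0.04 F [-1.9  0.4  7.4] w 0.026996146223200387
n [-0.866 -0.5   -0.002] -v [-0.003  0.001  1.   ] p [0.5124 0.0248 0.2758] down [ 0.001  0.002 -1.   ]
```

Depth is back to within 0.7 mm of the home reading, with a light 7 N push, so the pin is in. Releasing.

Emit:
servo_tool([
  [0,0,0,0,0.2],
  [0,0,0,0,-0.2],
  [0,0,0,0,-0.6],
  [0,0,0,0,-1],
  [0,0,0,0,-1],
  [0,0,0,0,-1],
  [0,0,0,0,-1],
  [0,0,0,0,-1],
])

```text
clock: 6.9
tcp_pos: [0.5124, 0.0248, 0.2757]
orientation: [1.418, 1.062, -1.414]
contact_force: [0.2, 0.0, -0.3]
grip_width: 0.0852
```

Emit:
servo_tool([
  [-0.02,0,0,0,-1],
  [-0.05,0,0,0,-1],
  [-0.09,0,0,0,-1],
  [-0.13,0,0,0,-1],
  [-0.13,-0.0,0.05,0,-1],
  [-0.13,-0.0,0.1,0,-1],
  [-0.13,-0.0,0.15,0,-1],
  [-0.13,-0.0,0.2,0,-1],
])

```text
clock: 7.7
tcp_pos: [0.4551, -0.169, 0.4055]
orientation: [1.418, 1.062, -1.413]
contact_force: [1.0, -0.4, 0.3]
grip_width: 0.0853
```

Emit:
servo_tool([
  [0,0,0.05,0,-1],
  [0,0,0.1,0,-1],
  [0,0,0.15,0,-1],
  [0,0,0.15,0,-1],
  [0,0,0.15,0,-1],
])

```text
clock: 8.2
tcp_pos: [0.4122, -0.3142, 0.405]
orientation: [1.421, 1.06, -1.416]
contact_force: [0.2, 0.7, 0.3]
grip_width: 0.0854
```

```bash
python3 -c "
from h import *
S=grab_frame('side')[:,:,::-1].copy();T=grab_frame('top')[:,:,::-1].copy();cv2.imwrite('pics/Sf.png',S);cv2.imwrite('pics/Tf.png',T)
for l in (0,.012):
  k=knob(np.radians(-30),l);print(l,k.round(3),proj('side',k).round(1),proj('top',k).round(1))
a=S[180:250,225:295];b=T[160:230,250:320]
cv2.imwrite('pics/f.png',np.hstack([cv2.resize(a,(400,400)),cv2.resize(b,(400,400))]))
cv2.imwrite('pics/full.png',np.hstack([cv2.resize(S,(400,300)),cv2.resize(T,(400,300))]))
print(get_obs()['tcp_pos'],get_obs()['clock'])"
```

```text
0 [0.512 0.023 0.118] [262.  213.3] [279.6 204.9]
0.012 [0.506 0.025 0.128] [263.6 211.9] [278.9 206.5]
[ 0.41346512 -0.31182743  0.40501535] 8.3
```

View pics/f.png

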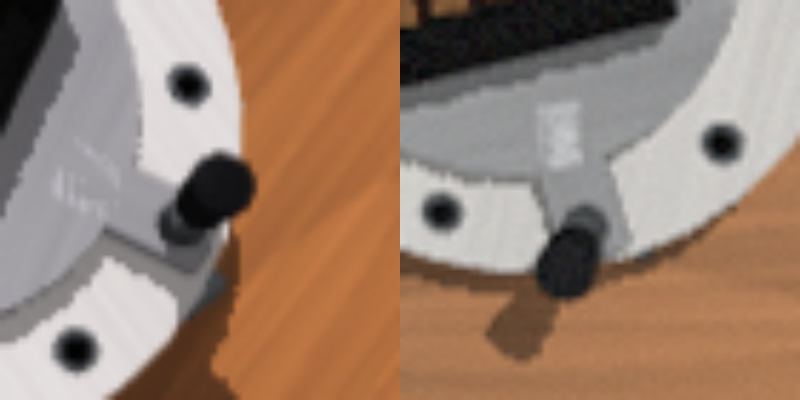

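View pics/full.png

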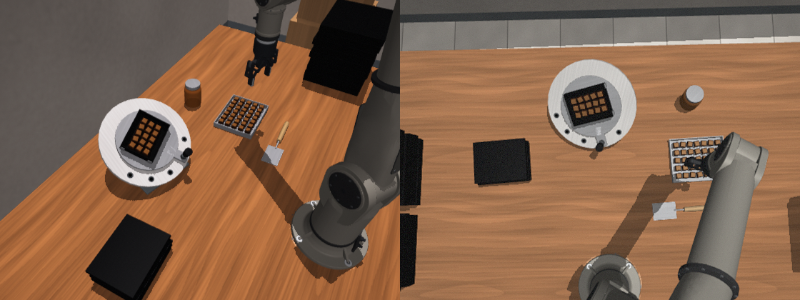

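The knob is now at the first hole on the tray side. One hole is free beyond it and the others are free behind, and nothing else appears moved. I'll check numerically that the pin is home and that nothing shifted.

```bash
python3 - <<'E'
from h import *
S0,T0,S,T=[cv2.imread(f"pics/{f}.png") for f in("side0","top0","Sf","Tf")]
for S_,T_,s,t,a in((S0,T0,(245,235),(253,203),0),(S,T,(262,213),(279,205),-30)):
    (p,np_),(q,nq)=dark(S_,s,10),dark(T_,t,12);x=tri(p,q);d=x-knob(np.radians(a))
    print(p.round(1),np_,q.round(1),nq,x.round(4),"height over plate",round(float((x-c)@n),4),"angle",np.degrees(np.arctan2((x-c)@v,(x-c)@u)).round(2))
d0=cv2.absdiff(S0,S).max(2)
for nme,(x,y,w,h) in dict(tray=(298,130,80,65),jar=(255,108,30,45),boxes=(120,300,125,118)).items():print(nme,(d0[y:y+h,x:x+w]>50).mean().round(4))
d1=cv2.absdiff(T0,T).max(2)
for nme,(x,y,w,h) in dict(boxes=(100,190,88,70),jar=(390,118,38,38)).items():print("top",nme,(d1[y:y+h,x:x+w]>50).mean().round(4))
E
```

```text
[244.2 235.6] 149 [252.2 205.1] 113 [0.5158 0.0961 0.1059] height over plate 0.0592 angle 0.33
[261.  214.7] 149 [279.2 205.5] 109 [0.5122 0.0252 0.1137] height over plate 0.0577 angle -28.92
tray 0.0285
jar 0.0
boxes 0.0
top boxes 0.0
top jar 0.0
```

```bash
python3 -c "
from bench import *
print(hand_in())"
```

```text
the job is handed in; nothing more can be done
None
```

The stand is turned one hole to the right, towards the tray of chocolates. I pulled the pin 17 mm, swung the holder −30° and lowered the pin into the next hole. Then I let go and backed the gripper away. I handed the job in at about 8.3 s.

- **Pin:** the knob measures 57.7 mm above the plate, against 59.2 mm when the pin was home at the start. If the pin were riding on the plate it would read about 12 mm higher, so I take it to be fully home.
- **Angle:** the knob went from +0.3° to −28.9°, a turn of 29.2°. That is 0.8° short of 30°, close to the measurement error plus the play in the hole.
- **Forces:** the wrist readings I took stayed under 10 N.
- **Other things on the table:** the jar and the box stack show no change in the pictures. About 3% of the pixels around the tray changed; the arm now stands over it, so I put that down to the arm and its shadow, but I did not check it separately. The spatula I only checked by eye, and it looks unmoved.

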